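# Press both spring corners of a mirror mount to their scale marks

### The arm

A 6-joint arm with a two-finger parallel gripper is mounted at the origin on a cart in front of the work surface, level with it; the furniture and walls round the work are solid. World frame = base frame: x ahead of the robot, y to its left, z up, the work surface at z = 0. Lengths are in m, angles in rad, forces in N, time in s.
With the tool pointing down it reaches from about 0.25 to 0.775 m from the base axis. Payload 4 kg.
Tool frame: the origin (TCP) lies midway between the tips of the shut fingers; the grasp point (between the pads) lies 19 mm behind it; y points along the fingers, z is the direction in which the jaws open and shut, and the axes are right-handed (so a half turn about y gives the same grasp; the last joint's range is limited). The gripper opens to 94 mm and grips with 3 to 60 N. Pads are 16 mm wide; open, the fingers measure 119 mm over their backs; the gripper's body (75 mm by 177 mm) begins 78 mm behind the grasp point.
Start: joints at [-1.274, 0.087, 1.371, -0, 1.684, -0.103], TCP at [0.214, -0.507, 0.206] pointing down, gripper open.
Joint ranges: [-3.1, 3.1], [-0.76, 2.03], [0.27, 2.55], [-1.08, 4.22], [0.17, 2.65], [-2.57, 2.57]. Speed limits (rad/s): [2.79, 2.79, 3.14, 3.14, 3.14, 3.14].

### API

Orientations are given as a 3x3 rotation matrix whose columns are the frame's x, y, z axes.
In Python, from cell import robot, vision gives the robot as it stands. The module is installed in compiled form; this text tells all that it offers.
- The arm moves only by the tool arm_command, never from a script. Its argument "targets" is a list of rows, each a list of 7 numbers: the finger opening in mm, from 0 to 94, then the shift along the world's x, y, z in units of 40 mm (1.0 is 40 mm), then the turn, a rotation vector about the world's x, y, z in units of 8 degrees (1.0 is 8 degrees). In form: [[grip, dx, dy, dz, rx, ry, rz], ...]. A call has 1 to 12 rows; each row shifts and turns the commanded pose from where the row before left it; what a row does not reach is not made up. A row lasts 1/8 s, in which the tool goes at most 62.5 mm and 10.7 degrees, less where a joint would pass 70% of its speed; a pose out of reach is approached as far as the arm can. A call is refused whole if a number of a shift passes 1 or a number of a turn 1, either way. A call with a gripper value outside its range is refused whole. The fingers move at their own pace and stop on an object; "newtons" is the grip in N (left out, the last holds). Time passes only in rows, so rows that do not move let the fingers close. It gives the time, the measured TCP pose, the force and the opening at its end, in the units of the state.
- robot.observe(): the state, without advancing time (a new reading comes with each control period).
- vision.grab_frame(name): name is "side" or "top" or "wrist"; returns a dict with "image" (480x640x3 uint8, red, green, blue), "range_z" (480x640 float32, m along the optical axis (not along the pixel's ray), 0 where there is no reading), "fx", "fy", "cx", "cy" (pixels), "R" (3x3) and "t" (3): a world point X has camera coordinates R X + t. Camera axes: x right, y down, z forward; pixel columns grow to the right and rows downward; lengths in m; the calibration is good to about 2 mm. A picture is of the moment at which its call begins.
- robot.close_job(): hands the job in, once; it reports no verdict.
The state is a dict: "time": time; "joints": joint angles; "dq": joint speeds; "joint_torque": joint torques, N m; "tcp_pos": TCP position; "tcp_rot": TCP orientation; "wrist_force": force on the tool from outside, world axes, zero at the start; "torque": the same for the moment, N m; "opening": finger opening in m.
Only numpy, scipy, OpenCV 4.12 (cv2) and the standard library are available. Lean on these libraries where they do the work, as an engineer would, in place of code of your own. Each camera call takes 0.05 s, during which the arm holds its last target.

### The job

Seat the springs of the mirror mount with just your fingertips: gently press its brass pad down until that corner's yellow pointer is level with the red mark on its scale, keep it there for about a second without pushing it past the mark, and let the corner come all the way back up. Then do the same with the blue pad and its own mark. Press one corner at a time, lift nothing, and leave the red marks and the other things on the desk where they are.

Things in the scene. Friction and masses are not known exactly. Their poses are not given: they have to be found in the camera images.
- mount: Mirror mount, fixed to the desk. Origin: centre of the underside of its dark steel base (136 x 136 x 16 mm plus a tab under each scale rod), z up, yaw within 0.8 rad of 0. In its frame (x ahead, y left, mm): pivot ball (50, -50); brass pad (-50, -50); blue pad (50, 50); scale rods (-109, -50) for brass and (50, 109) for blue, 6 mm thick, tops 86 mm over the desk, rings every 4 mm.
- mirror_mid (a point): Centre of the round mirror's face (rim 84 mm across), 72 mm over the desk at rest. The mirror lies on a black plate, 130 x 130 x 8 mm, mid-height 62 mm over the desk, which pivots on one corner and stands on springs at the brass and blue pad corners. The corner without pad or ball tips both ways at once when pressed.
- brass_pad (a point): Centre of the top face of the brass-coloured round press pad, 28 mm across, standing 10 mm above the plate; 76 mm over the desk when not pressed, and it moves with the plate. It is 100 mm from the pivot and goes straight down when pressed.
- brass_tip (a point): Tip of the yellow pointer of the brass corner, 150 mm from the pivot, 62 mm over the desk when not pressed. It sinks 1.5 times as far as the brass pad does; pressing the blue pad leaves it in place.
- brass_mark_mid (a point): Middle of the red collar (13 mm across, 7 mm high) on the brass side's scale rod: the mark for that pointer, 9 mm beyond the pointer's tip. It lies 10 to 18 mm below the pointer's rest height, differently each time and for each rod. The collar would slide along the rod if pushed: it must stay where it is set.
- brass_tilt (a joint): Tilt of the plate by the brass corner, rad: 0 at rest (up, against its stop), grows as the brass pad is pressed (pad sinks 100 mm x value, pointer 150 mm x value); hard stop at 0.2. A spring returns it to 0; at the pad it takes about 4 N to start, and 4 N more for each 10 mm of pad travel.
- blue_pad (a point): Centre of the top face of the blue round press pad, 28 mm across, standing 10 mm above the plate; 76 mm over the desk when not pressed, and it moves with the plate. It is 100 mm from the pivot and goes straight down when pressed.
- blue_tip (a point): Tip of the yellow pointer of the blue corner, 150 mm from the pivot, 62 mm over the desk when not pressed. It sinks 1.5 times as far as the blue pad does; pressing the brass pad leaves it in place.
- blue_mark_mid (a point): Middle of the red collar (13 mm across, 7 mm high) on the blue side's scale rod: the mark for that pointer, 9 mm beyond the pointer's tip. It lies 10 to 18 mm below the pointer's rest height, differently each time and for each rod. The collar would slide along the rod if pushed: it must stay where it is set.
- blue_tilt (a joint): Tilt of the plate by the blue corner, rad: 0 at rest (up, against its stop), grows as the blue pad is pressed (pad sinks 100 mm x value, pointer 150 mm x value); hard stop at 0.2. A spring returns it to 0; at the pad it takes about 4 N to start, and 4 N more for each 10 mm of pad travel.
- round_box: Loose bystander: round cream box with lid, 71 x 71 x 30 mm. Origin: centre of its underside. Leave it alone.
- bean_weight: Loose bystander: black felt bean-shaped paper weight, 53 x 105 x 25 mm. Origin: centre of its underside. Leave it alone.
- eraser: Loose bystander: black and white eraser, 34 x 12 x 10 mm. Origin: centre of its underside. Leave it alone.
- inkwell: Loose bystander: small glass inkwell with a golden lid, 47 x 47 x 48 mm. Origin: centre of its underside. Leave it alone.
- green_tin: Loose bystander: small green tin with lid, 41 x 57 x 18 mm. Origin: centre of its underside. Leave it alone.

How it is judged:
On the way, in this order (a step that is already met when the one before it is completed fails the run):
1. brass pointer held level with its red mark (within the collar's 7 mm height) by the fingers, blue corner up (z of brass_tip in the frame of brass_mark_mid between -0.0035 and 0.0035 m and contact force between the fingers and mount above 0.5 N and value of joint blue_tilt below 0.025 rad), for 0.6 s.
2. brass corner let back up (value of joint each of brass_tilt, blue_tilt below 0.015 rad), for 0.1 s.
3. blue pointer held level with its red mark (within the collar's 7 mm height) by the fingers, brass corner up (z of blue_tip in the frame of blue_mark_mid between -0.0035 and 0.0035 m and contact force between the fingers and mount above 0.5 N and value of joint brass_tilt below 0.025 rad), for 0.6 s.
At the end, for the whole second after the job is handed in: After both presses the plate is back up at both corners (tilts under 0.015 rad) and still, the red marks are within 2 mm of where they were set, and each bystander is within 15 mm of where it stood (all of step 2 and velocity of joint each of brass_tilt, blue_tilt below 0.05 rad/s and distance of each of brass_mark_mid, blue_mark_mid from where it was at the start of the episode below 0.002 m and distance of each of round_box, bean_weight, eraser, inkwell, green_tin from where it was at the start of the episode below 0.015 m); the robot touches nothing.
It fails at once if a pointer is pushed more than 7 mm below the middle of its red mark (z of brass_tip in the frame of brass_mark_mid below -0.007 m or z of blue_tip in the frame of blue_mark_mid below -0.007 m).
It fails at once if a red mark is shifted by more than 2 mm (distance of any of brass_mark_mid, blue_mark_mid from where it was at the start of the episode above 0.002 m).
It fails at once if the mount is struck or pressed with more than 25 N (contact force between any of the arm, the fingers and mount above 25 N).
It fails at once if a bystander is moved, lifted or carried by more than 15 mm (distance of any of round_box, bean_weight, eraser, inkwell, green_tin from where it was at the start of the episode above 0.015 m).
It also fails if it takes over 51 s, if anything falls off the work surface, if the arm or the gripper's body presses on something with over 40 N, if the wrist force passes 120 N, or if a joint passes its speed limit or range.

## Working session

There is one attempt and no reset: what is moved stays moved. The work goes in short steps, Python scripts to look and compute and a tool call to move; the robot and the scene stay as the last step left them, time stands still between calls to the robot, and variables do not carry over. Pictures are saved under pics/ and viewed, and the job is handed in when it is done.

Besides the shell and the picture viewer there is one more tool, called after "Request:" by a JSON object that holds its "op" and its "data", one argument or row to a line. arm_command: Moves the arm, as the interface text tells. Its arguments: {"type":"object","properties":{"targets":{"type":"array"},"newtons":{"type":"number"}},"required":["targets"]}

```bash
mkdir -p pics; python3 - <<'E'
from cell import robot, vision
import cv2, numpy as np, pickle
s=robot.observe(); print(s['time'],s['tcp_pos'],s['tcp_rot'],s['wrist_force'],s['opening'])
fr={}
for n in ['side','top','wrist']:
    f=vision.grab_frame(n); fr[n]=f
    cv2.imwrite(f'pics/{n}0.png',f['image'][:,:,::-1]); print(n,f['fx'],f['cx'],f['cy'],f['R'].round(3).tolist(),f['t'])
pickle.dump(fr,open('f0.pkl','wb'))
E
```

```text
0.0 [ 0.21390533 -0.50611517  0.20435574] [[-9.21144115e-01 -6.22524314e-04  3.89221187e-01]
 [-3.89221623e-01  2.03415426e-03 -9.21141895e-01]
 [-2.18302711e-04 -9.99997737e-01 -2.11604915e-03]] [-0.22987737 -0.16834441  1.05318073] 0.09400579746356313
side 498.7106971531129 314.8083004916883 232.16254891351915 [[-0.985, -0.174, 0.02], [-0.122, 0.602, -0.789], [0.125, -0.779, -0.614]] [0.51571421 0.13610169 1.1247329 ]
top 525.8704165335208 315.36741327618824 242.81976086538566 [[-0.028, -1.0, -0.005], [-0.993, 0.029, -0.114], [0.114, 0.002, -0.993]] [-0.01845449  0.50750598  1.02773526]
wrist 399.39074776075046 313.426836557302 238.33377491715777 [[0.389, -0.921, -0.002], [-0.882, -0.373, 0.289], [-0.267, -0.111, -0.957]] [-0.54961667 -0.02974783  0.39202121]
```

View pics/side0.png

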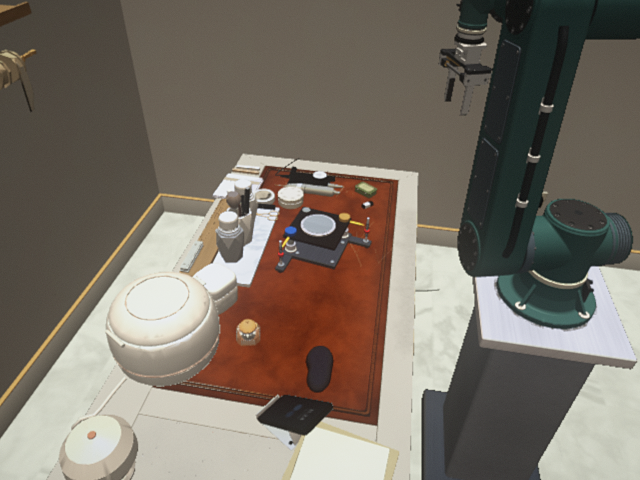

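View pics/top0.png

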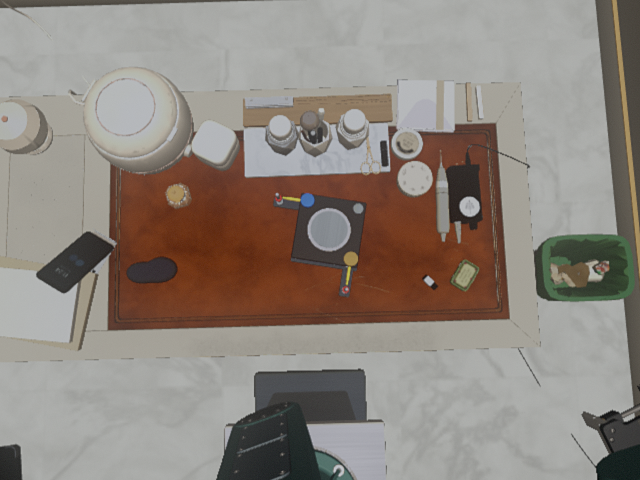

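The top view shows the mount near (330,232), with the brass pad at about (351,259), the blue pad at (307,200) and the pivot at (358,208). The side view shows both rods with their red collars. Next I'll measure the pads and collars by colour.

```bash
cat > h.py <<'E'
import numpy as np, cv2
def ray(f,u,v):
    d=np.array([(u-f['cx'])/f['fx'],(v-f['cy'])/f['fy'],1.0]); R=f['R']
    return -R.T@f['t'], R.T@d
def plane(f,u,v,z):
    o,d=ray(f,u,v); return o+d*(z-o[2])/d[2]
def proj(f,X):
    c=f['R']@np.asarray(X)+f['t']; return np.array([f['fx']*c[0]/c[2]+f['cx'],f['fy']*c[1]/c[2]+f['cy']])
def masks(img):
    h=cv2.cvtColor(img,cv2.COLOR_RGB2HSV); H,S,V=[h[...,i].astype(int) for i in range(3)]
    return dict(blue=(abs(H-108)<12)&(S>130)&(V>90), red=((H<6)|(H>173))&(S>170)&(V>110), yel=(abs(H-27)<6)&(S>150)&(V>120), brass=(abs(H-20)<6)&(S>110)&(V>110))
def blobs(m,amin=4):
    n,l,s,c=cv2.connectedComponentsWithStats(m.astype(np.uint8)); return [(int(s[i,4]),c[i].round(1).tolist(),s[i,:4].tolist()) for i in range(1,n) if s[i,4]>=amin]
E
python3 - <<'E'
import pickle,cv2,numpy as np
from h import *
fr=pickle.load(open('f0.pkl','rb'))
for n,(x0,y0,x1,y1) in dict(top=(260,170,390,310),side=(260,190,390,290)).items():
    f=fr[n]; im=f['image'][y0:y1,x0:x1]
    cv2.imwrite(f'pics/{n}_z.png',cv2.resize(im[:,:,::-1],None,fx=5,fy=4 if n=='top' else 5,interpolation=cv2.INTER_CUBIC))
    for k,m in masks(im).items():
        print(n,k,[(a,[c[0]+x0,c[1]+y0],(plane(f,c[0]+x0,c[1]+y0,.076 if k in('blue','brass') else .05).round(4)).tolist()) for a,c,s in blobs(m)])
E
```

```text
top blue [(144, [307.0, 199.9], [0.5855, -0.0193, 0.076])]
top red []
top yel [(7, [288.3, 197.3], [0.5971, 0.0182, 0.05]), (28, [347.4, 274.8], [0.4396, -0.0939, 0.05])]
top brass [(4, [292.5, 197.0], [0.5921, 0.0087, 0.076]), (4, [291.5, 200.0], [0.5862, 0.0107, 0.076]), (4, [297.5, 201.0], [0.5839, -0.0008, 0.076]), (184, [350.2, 259.9], [0.4666, -0.0988, 0.076])]
side blue [(72, [290.6, 229.9], [0.5856, -0.0164, 0.076])]
side red [(13, [366.7, 230.1], [0.4118, -0.0853, 0.05]), (13, [280.0, 253.8], [0.5978, 0.0426, 0.05])]
side yel [(23, [355.7, 222.3], [0.4415, -0.1116, 0.05]), (25, [285.1, 241.2], [0.5965, -0.0043, 0.05])]
side brass [(75, [344.0, 216.4], [0.4701, -0.0947, 0.076]), (35, [356.4, 222.9], [0.4376, -0.0744, 0.076]), (24, [285.1, 241.8], [0.5885, 0.0292, 0.076])]
```

View pics/wrist0.png

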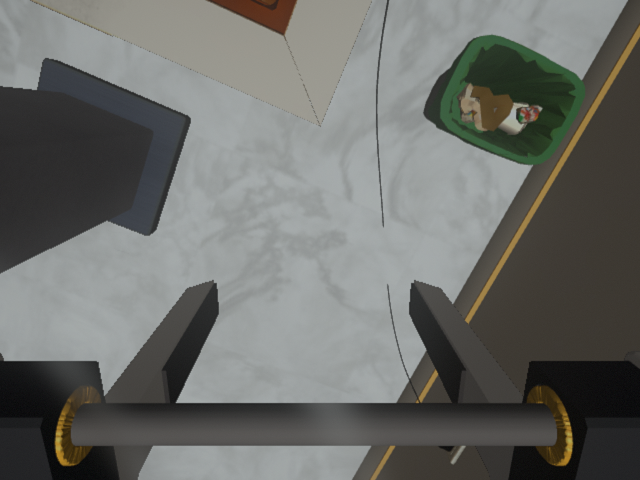

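Request:
{"op": "arm_command", "data": {
  "targets": [
    [0,0.3,0.5,0,0.0,0,0.4],
    [0,0.6,0.92,0,0,0,0.66],
    [0,0.6,0.95,0,0,0,0.66],
    [0,0.6,0.95,0,0,0,0.66],
    [0,0.6,0.95,0,0,0,0.66],
    [0,0.6,0.95,0,0,0,0.66],
    [0,0.6,0.95,0,0,0,0.66],
    [0,0.6,0.95,0,0,0,0.66],
    [0,0.6,0.95,0,0,0,0.66],
    [0,0.6,0.95,-0.3,0,0,0.66],
    [0,0.6,0.95,-0.6,0,0,0.66],
    [0,0.03,0.17,-0.6,0,0,0]
  ],
  "newtons": 10
}}

```text
time: 1.65
tcp_pos: [0.4678, -0.0973, 0.145]
tcp_rot: [[-0.185, 0.001, 0.983], [-0.983, 0.001, -0.185], [-0.001, -1.0, 0.001]]
wrist_force: [-0.1, -0.4, -0.3]
opening: 0.0004
```

```bash
cat > look.py <<'E'
import sys,pickle,cv2,numpy as np
from cell import robot, vision
from h import *
def look(tag):
    f=vision.grab_frame('wrist'); s=robot.observe()
    cv2.imwrite(f'pics/{tag}.png',f['image'][:,:,::-1]); pickle.dump(f,open(tag+'.pkl','wb'))
    print('t',s['time'],'tcp',np.round(s['tcp_pos'],4),'x',np.round(s['tcp_rot'][:,0],3),'yax',np.round(s['tcp_rot'][:,1],3),'F',np.round(s['wrist_force'],2),'op',round(s['opening'],4))
    return f
if __name__=='__main__': look(sys.argv[1])
E
python3 look.py w1
```

```text
t 1.7 tcp [ 0.4653 -0.0968  0.141 ] x [-0.186 -0.982 -0.002] yax [-0.006  0.003 -1.   ] F [-1.2   1.96 -1.6 ] op 0.0004
```

View pics/w1.png

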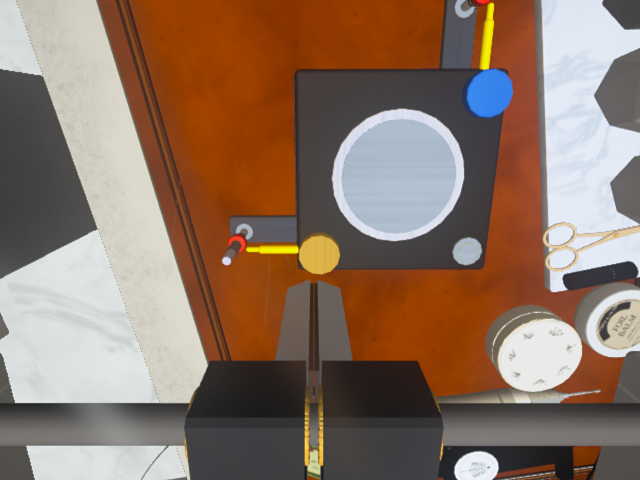

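The wrist view shows the brass pad at (319,254), pointer tip at (247,250), brass collar at (237,243) and rod top at (227,262). The blue pad is at (489,93), with its tip and collar at the top edge. I'll zoom in and measure.

```bash
python3 - <<'E'
import pickle
from h import *
f=pickle.load(open('w1.pkl','rb')); im=f['image']
cv2.imwrite('pics/w1z.png',cv2.resize(im[205:285,210:350,::-1],None,fx=5,fy=5,interpolation=cv2.INTER_CUBIC))
for k,m in masks(im).items():
  print(k,[(b,plane(f,*b[1],.076).round(4)[:2]) for b in blobs(m,30)])
D=f['range_z']
for u,v in [(319,254),(227,262),(237,243),(489,93),(400,175),(268,250)]:
  o,d=ray(f,u,v); print(u,v,(o+d*D[v,u]).round(4), D[v,u])
E
```

```text
blue [((1862, [488.0, 93.2], [464, 69, 49, 49]), array([ 0.5864, -0.0199]))]
red [((57, [482.4, 1.6], [475, 0, 16, 6]), array([0.5863, 0.0282])), ((146, [237.9, 241.0], [228, 234, 18, 18]), array([ 0.4215, -0.0806]))]
yel [((611, [486.7, 37.9], [479, 3, 15, 67]), array([0.5874, 0.0096])), ((320, [314.9, 254.5], [308, 237, 16, 36]), array([ 0.4688, -0.0989])), ((400, [274.3, 248.9], [246, 245, 53, 9]), array([ 0.4435, -0.0902])), ((55, [303.1, 257.8], [300, 248, 7, 20]), array([ 0.4608, -0.0997])), ((48, [305.8, 448.3], [305, 438, 3, 23]), array([ 0.4329, -0.2523])), ((31, [321.2, 445.0], [320, 438, 3, 16]), array([ 0.4451, -0.2515]))]
brass [((283, [485.2, 35.2], [478, 2, 17, 68]), array([0.5867, 0.0112])), ((1587, [312.0, 252.9], [245, 233, 95, 42]), array([ 0.4672, -0.0975])), ((309, [306.4, 436.4], [304, 403, 6, 63]), array([ 0.4355, -0.2414])), ((304, [320.4, 436.7], [318, 404, 6, 62]), array([ 0.4459, -0.2437])), ((39, [185.6, 448.5], [184, 437, 4, 23]), array([ 0.3422, -0.2353])), ((41, [441.2, 450.0], [440, 438, 3, 23]), array([ 0.535 , -0.2733]))]
319 254 [ 0.4715 -0.0994  0.0752] 0.2621899
227 262 [ 0.414  -0.0901  0.0862] 0.25209612
237 243 [ 0.4158 -0.0869  0.057 ] 0.27907383
489 93 [ 0.5874 -0.02    0.0748] 0.23394093
400 175 [ 0.5308 -0.0584  0.0717] 0.25083244
268 250 [ 0.4374 -0.0936  0.0648] 0.27230817
```

View pics/w1z.png

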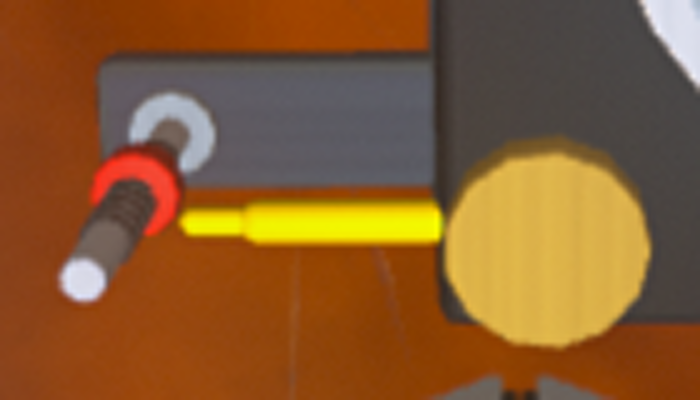

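```bash
cat > coll.py <<'E'
from h import *
def collar(f,top,box,redbox):
    """rod top pixel; redbox u0,v0,u1,v1 -> z of mark"""
    P=plane(f,*top,.086); a=np.linspace(0,2*np.pi,73)
    out=[]
    for zm in np.arange(.040,.056,.001):
        pts=np.array([proj(f,[P[0]+.0065*np.cos(t),P[1]+.0065*np.sin(t),zm+s]) for t in a for s in(-.0035,.0035)])
        out.append((round(zm,3),pts.min(0).round(1),pts.max(0).round(1)))
    return P,out
E
python3 - <<'E'
import pickle
from coll import *
f=pickle.load(open('w1.pkl','rb'))
P,o=collar(f,(226.6,261.0),None,None); print(P)
for x in o: print(*x)
print('base z0/16/20',[proj(f,[P[0],P[1],z]).round(1) for z in(0,.016,.02)])
im=f['image'].astype(int); r=(im[...,0]>150)&(im[...,1]<75)&(im[...,2]<75); print(blobs(r[200:290,200:270],20))
m=np.array([.5295,-.0593]); 
import math
c,s=math.cos(-.189),math.sin(-.189); R=np.array([[c,-s],[s,c]])
for n,p in dict(brass=(-50,-50),blue=(50,50),brod=(-109,-50),blrod=(50,109),btip=(-100,-50),bltip=(50,100)).items():
    w=m+R@np.array(p)/1000; z=.086 if 'rod' in n else .076 if 'tip' not in n else .062; print(n,w.round(4),proj(f,[*w,z]).round(1))
E
```

```text
[ 0.41386499 -0.08944032  0.086     ]
0.04 [229.7 230. ] [249.  249.6]
0.041 [229.5 230.4] [248.8 250. ]
0.042 [229.2 230.8] [248.6 250.4]
0.043 [228.9 231.1] [248.4 250.9]
0.044 [228.6 231.5] [248.1 251.3]
0.045 [228.4 231.9] [247.9 251.7]
0.046 [228.1 232.2] [247.7 252.2]
0.047 [227.8 232.6] [247.5 252.6]
0.048 [227.5 233. ] [247.3 253.1]
0.049 [227.2 233.4] [247.1 253.5]
0.05 [226.9 233.8] [246.9 254. ]
0.051 [226.6 234.1] [246.6 254.4]
0.052 [226.3 234.5] [246.4 254.9]
0.053 [226.  234.9] [246.2 255.4]
0.054 [225.7 235.3] [246.  255.8]
0.055 [225.4 235.7] [245.7 256.3]
base z0/16/20 [array([247.9, 225.8]), array([244.8, 231. ]), array([243.9, 232.4])]
[(226, [60.6, 5.3], [45, 0, 25, 15]), (1082, [43.0, 68.0], [25, 35, 44, 55])]
brass [ 0.471 -0.099] [318.2 254. ]
blue [ 0.588  -0.0196] [490.8  92. ]
brod [ 0.413  -0.0879] [224.7 259. ]
blrod [0.5991 0.0384] [514.  -30.8]
btip [ 0.4219 -0.0896] [245.2 247.3]
bltip [0.5974 0.0295] [491.8   1.9]
```

The collar fits a mark height of about 48.5 mm, so the pointer has to sink about 13.5 mm and the pad about 9 mm. I'll lower to just above the pad.

Request:
{"op": "arm_command", "data": {
  "targets": [
    [0,0.14,-0.05,-0.4,0,0,0],
    [0,0,0,-0.5,0,0,0],
    [0,0,0,-0.35,0,0,0],
    [0,0,0,0,0,0,0],
    [0,0,0,0,0,0,0]
  ]
}}

```text
time: 2.33
tcp_pos: [0.4734, -0.1035, 0.0963]
tcp_rot: [[-0.193, 0.001, 0.981], [-0.981, -0.0, -0.193], [0.0, -1.0, 0.002]]
wrist_force: [-0.8, 0.1, 1.2]
opening: 0.0002
```

```bash
python3 look.py w2; python3 -c "
import pickle
from h import *
f=pickle.load(open('w2.pkl','rb')); im=f['image']
cv2.imwrite('pics/w2z.png',cv2.resize(im[200:340,180:380,::-1],None,fx=4,fy=4,interpolation=cv2.INTER_CUBIC))"
```

```text
t 2.375 tcp [ 0.4735 -0.1035  0.0965] x [-0.193 -0.981  0.   ] yax [ 0.002 -0.001 -1.   ] F [-0.32 -0.37  0.26] op 0.0005
```

View pics/w2z.png

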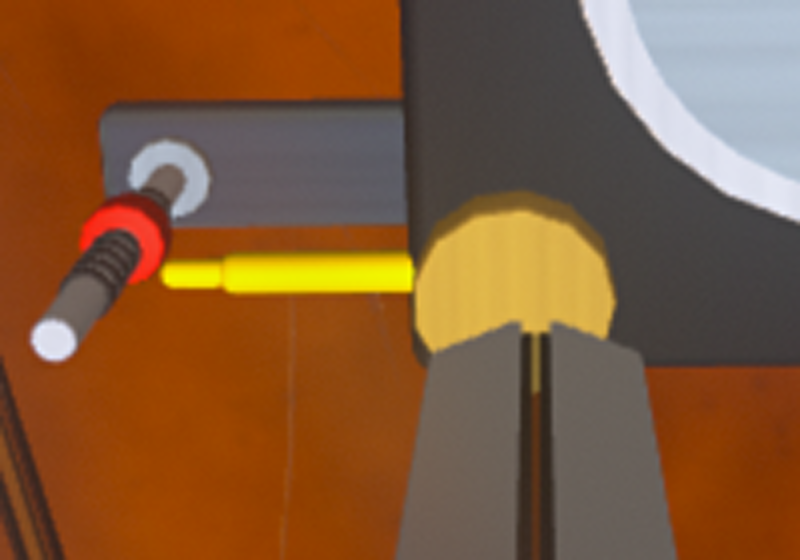

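The fingertips sit about 4.5 mm too far toward -y. I'll correct that and go down to just above the pad.

Request:
{"op": "arm_command", "data": {
  "targets": [
    [0,-0.06,0.11,-0.2,0,0,0],
    [0,0,0,-0.2,0,0,0],
    [0,0,0,0,0,0,0],
    [0,0,0,0,0,0,0]
  ]
}}

```text
time: 2.88
tcp_pos: [0.4705, -0.0986, 0.0794]
tcp_rot: [[-0.192, -0.0, 0.981], [-0.981, -0.0, -0.192], [0.0, -1.0, -0.0]]
wrist_force: [0.0, -0.2, 0.2]
opening: 0.0001
```

```bash
python3 look.py w3
```

```text
t 2.925 tcp [ 0.4706 -0.0987  0.0796] x [-0.192 -0.981  0.   ] yax [ 0. -0. -1.] F [-0.17 -0.18  0.39] op 0.0004
```

View pics/w3.png

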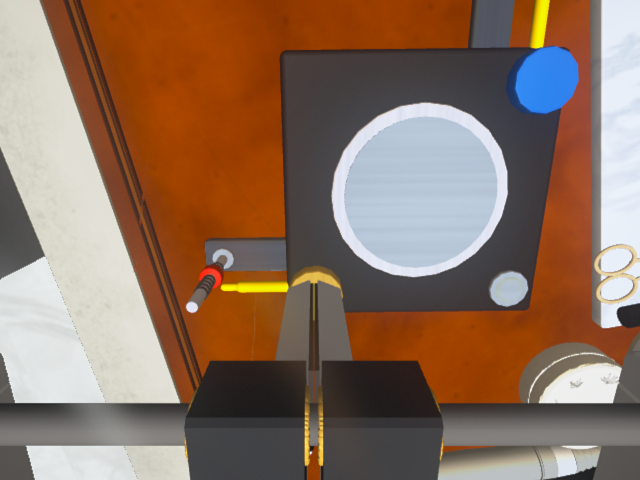

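The fingertips are now over the brass pad, with the tip at (222,287) and the collar at (210,277). I'll start pressing gently.

Request:
{"op": "arm_command", "data": {
  "targets": [
    [0,0,0,-0.05,0,0,0],
    [0,0,0,-0.05,0,0,0],
    [0,0,0,-0.05,0,0,0],
    [0,0,0,-0.05,0,0,0],
    [0,0,0,0,0,0,0],
    [0,0,0,0,0,0,0]
  ]
}}

```text
time: 3.68
tcp_pos: [0.4703, -0.0987, 0.072]
tcp_rot: [[-0.192, -0.0, 0.981], [-0.981, -0.0, -0.192], [0.0, -1.0, -0.0]]
wrist_force: [-3.4, 0.4, 5.9]
opening: 0.0005
```

```bash
python3 look.py w4
```

```text
t 3.725 tcp [ 0.4703 -0.0986  0.072 ] x [-0.192 -0.981  0.   ] yax [-0. -0. -1.] F [-1.98  0.22  5.81] op 0.0007
```

Request:
{"op": "arm_command", "data": {
  "targets": [
    [0,0,0,-0.05,0,0,0],
    [0,0,0,-0.05,0,0,0],
    [0,0,0,0,0,0,0]
  ]
}}

```text
time: 4.1
tcp_pos: [0.47, -0.0986, 0.0681]
tcp_rot: [[-0.192, -0.001, 0.981], [-0.981, -0.0, -0.192], [0.0, -1.0, -0.001]]
wrist_force: [-4.0, 0.9, 6.6]
opening: 0.0008
```

```bash
python3 look.py w5; python3 - <<'E'
import pickle
from coll import *
f=pickle.load(open('w5.pkl','rb')); im=f['image']
cv2.imwrite('pics/w5z.png',cv2.resize(im[230:330,170:330,::-1],None,fx=5,fy=5,interpolation=cv2.INTER_CUBIC))
for k in('w3','w5'):
    f=pickle.load(open(k+'.pkl','rb'));M=masks(f['image']); 
    print(k,[b for b in blobs(M['yel'],30) if b[1][0]<300],[b for b in blobs(M['red'],30) if b[1][0]<300])
E
```

```text
t 4.15 tcp [ 0.47   -0.0986  0.0681] x [-0.192 -0.981  0.   ] yax [-0.001 -0.    -1.   ] F [-2.86  1.43  6.49] op 0.0005
w3 [(646, [256.8, 286.4], [221, 281, 68, 12])] [(243, [211.9, 274.1], [200, 265, 22, 23])]
w5 [(650, [257.1, 288.2], [222, 283, 67, 12])] [(304, [208.2, 281.3], [195, 272, 24, 25])]
```

View pics/w5z.png

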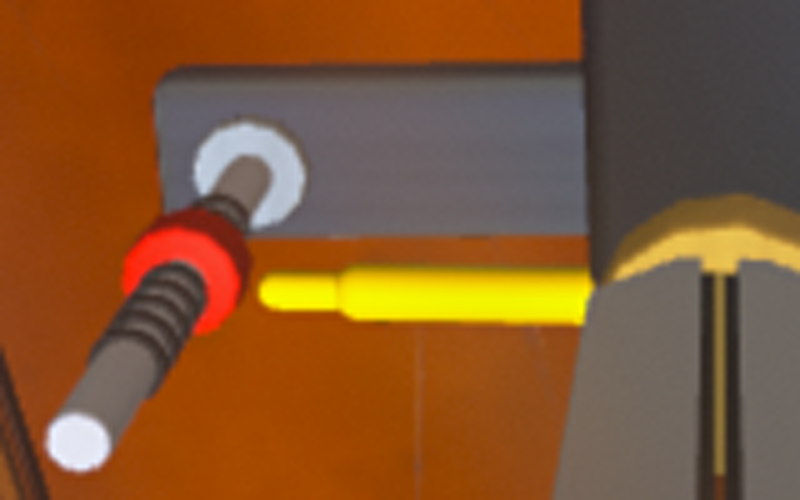

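```bash
python3 - <<'E'
import pickle
from coll import *
f=pickle.load(open('w5.pkl','rb'))
P,o=collar(f,(186.0,318.4),None,None); print(P)
for x in o[4:14]: print(x[0],x[1],x[2],'cen',(x[1]+x[2])/2)
im=f['image'].astype(int)[260:310,185:225]; r=(im[...,0]>1.9*im[...,1])&(im[...,2]>0.6*im[...,1])&(im[...,0]>70); b=blobs(r,30); print([(a,[c[0]+185,c[1]+260],[s[0]+185,s[1]+260,s[0]+s[2]+185,s[1]+s[3]+260]) for a,c,s in b])
d=np.array([.982,-.189])  # toward pivot
t=P[:2]+.009*d
for z in np.arange(.044,.064,.002): print('tip',round(z,3),proj(f,[*t,z]).round(1))
# rings / rod base
for z in(.016,.0195): print('base',proj(f,[*P[:2],z]).round(1))
g=pickle.load(open('w3.pkl','rb'));
print('w3 rest tip proj at .062:',proj(g,[*t,.062]).round(1),proj(g,[*P[:2],.086]).round(1))
E
```

```text
[ 0.41415448 -0.08918395  0.086     ]
0.044 [195.8 268. ] [222.8 295. ] cen [209.3 281.5]
0.045 [195.3 268.7] [222.4 295.8] cen [208.85 282.25]
0.046 [194.7 269.3] [222.  296.6] cen [208.35 282.95]
0.047 [194.2 270. ] [221.6 297.4] cen [207.9 283.7]
0.048 [193.6 270.7] [221.2 298.2] cen [207.4  284.45]
0.049 [193.1 271.4] [220.8 299.1] cen [206.95 285.25]
0.05 [192.5 272.1] [220.4 299.9] cen [206.45 286.  ]
0.051 [192.  272.8] [220.  300.7] cen [206.   286.75]
0.052 [191.4 273.5] [219.6 301.5] cen [205.5 287.5]
0.053 [190.9 274.2] [219.1 302.4] cen [205.  288.3]
[(116, [208.3, 282.8], [195, 276, 216, 297])]
tip 0.044 [225.9 281.4]
tip 0.046 [225.2 282.8]
tip 0.048 [224.4 284.3]
tip 0.05 [223.6 285.8]
tip 0.052 [222.8 287.3]
tip 0.054 [221.9 288.9]
tip 0.056 [221.1 290.5]
tip 0.058 [220.2 292.1]
tip 0.06 [219.3 293.7]
tip 0.062 [218.4 295.4]
tip 0.064 [217.5 297.1]
base [220.9 263.5]
base [219.6 265.6]
w3 rest tip proj at .062: [222.4 286.5] [192.3 307.1]
```

The collar is at about 48 mm and the tip at about 52 mm. I'll press roughly 2.4 mm more.

Request:
{"op": "arm_command", "data": {
  "targets": [
    [0,0,0,-0.03,0,0,0],
    [0,0,0,-0.03,0,0,0],
    [0,0,0,0,0,0,0]
  ]
}}

```text
time: 4.53
tcp_pos: [0.4699, -0.0986, 0.0658]
tcp_rot: [[-0.192, -0.001, 0.981], [-0.981, -0.0, -0.192], [0.0, -1.0, -0.001]]
wrist_force: [-3.1, 1.3, 7.0]
opening: 0.0004
```

```bash
python3 look.py w6; python3 - <<'E'
import pickle
from coll import *
f=pickle.load(open('w6.pkl','rb')); im=f['image']
cv2.imwrite('pics/w6z.png',cv2.resize(im[230:330,170:270,::-1],None,fx=6,fy=6,interpolation=cv2.INTER_CUBIC))
s=__import__('cell').vision.grab_frame('side'); pickle.dump(s,open('s6.pkl','wb'))
g=pickle.load(open('f0.pkl','rb'))['side']
a=[cv2.resize(x['image'][195:255,330:385,::-1],None,fx=7,fy=7,interpolation=cv2.INTER_CUBIC) for x in(g,s)]
cv2.imwrite('pics/s6.png',np.hstack(a))
E
```

```text
t 4.575 tcp [ 0.4699 -0.0986  0.0659] x [-0.192 -0.981  0.   ] yax [-0.001 -0.    -1.   ] F [-3.7   0.65  7.48] op 0.0003
```

View pics/w6z.png

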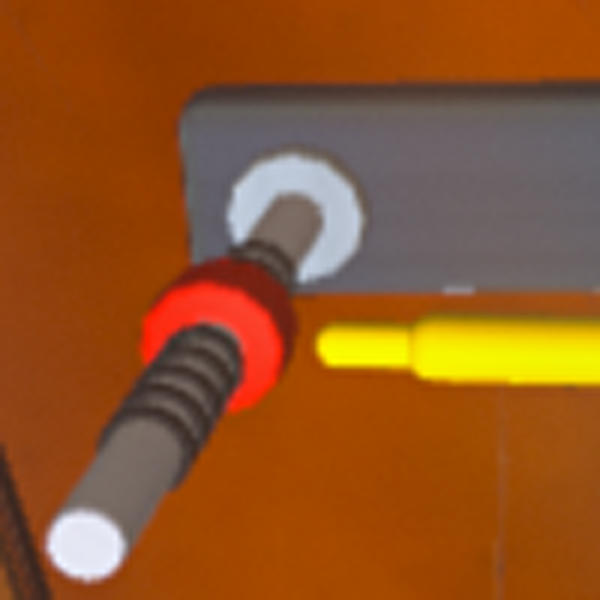

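View pics/s6.png

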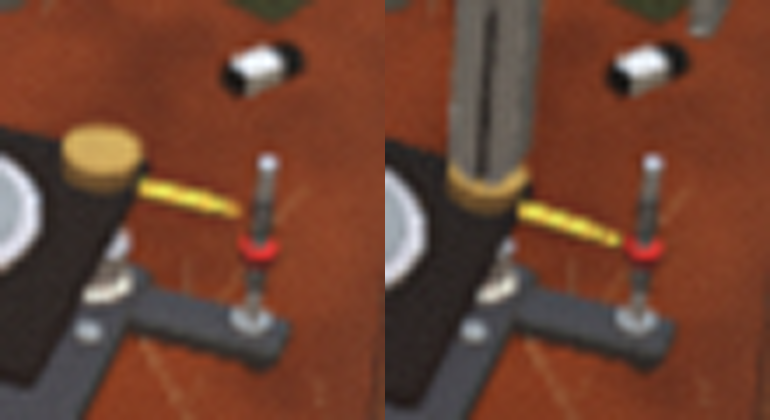

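```bash
python3 - <<'E'
import pickle
from coll import *
f=pickle.load(open('w6.pkl','rb'))
P=plane(f,170+86/6,230+545/6,.086); print(P)
d=np.array([.982,-.189]); t=P[:2]+.009*d
for z in np.arange(.044,.056,.002): print('tip',round(z,3),proj(f,[*t,z]).round(1),'coll top ctr',proj(f,[*P[:2],z+.0035]).round(1))
def hull(z,s): 
    p=np.array([proj(f,[P[0]+.0065*np.cos(a),P[1]+.0065*np.sin(a),z+s]) for a in np.linspace(0,6.28,60)]); return p.min(0).round(1),p.max(0).round(1)
for z in(.046,.047,.048,.049): print(z,'top',hull(z,.0035),'bot',hull(z,-.0035))
print('measured topface box',[170+140/6,230+282/6],[170+284/6,230+412/6])
E
```

```text
[ 0.41400575 -0.0891778   0.086     ]
tip 0.044 [225. 283.] coll top ctr [206.7 285.7]
tip 0.046 [224.2 284.5] coll top ctr [205.8 287.2]
tip 0.048 [223.4 286. ] coll top ctr [204.8 288.7]
tip 0.05 [222.6 287.5] coll top ctr [203.8 290.3]
tip 0.052 [221.7 289.1] coll top ctr [202.7 291.9]
tip 0.054 [220.9 290.7] coll top ctr [201.7 293.6]
tip 0.056 [220.  292.3] coll top ctr [200.6 295.3]
0.046 top (array([193.4, 275.8]), array([218.1, 298.4])) bot (array([197.1, 270.9]), array([221. , 292.9]))
0.047 top (array([192.9, 276.5]), array([217.6, 299.2])) bot (array([196.6, 271.5]), array([220.6, 293.7]))
0.048 top (array([192.3, 277.2]), array([217.2, 300.1])) bot (array([196.1, 272.2]), array([220.2, 294.4]))
0.049 top (array([191.8, 278. ]), array([216.7, 300.9])) bot (array([195.6, 272.9]), array([219.8, 295.2]))
measured topface box [193.33333333333334, 277.0] [217.33333333333334, 298.6666666666667]
```

Tip is about 49 mm and the mark about 47 mm. I'll press 1.2 mm more and hold for a bit over a second.

Request:
{"op": "arm_command", "data": {
  "targets": [
    [0,0,0,-0.03,0,0,0],
    [0,0,0,0,0,0,0],
    [0,0,0,0,0,0,0],
    [0,0,0,0,0,0,0],
    [0,0,0,0,0,0,0],
    [0,0,0,0,0,0,0],
    [0,0,0,0,0,0,0],
    [0,0,0,0,0,0,0],
    [0,0,0,0,0,0,0]
  ]
}}

```text
time: 5.75
tcp_pos: [0.4699, -0.0986, 0.0648]
tcp_rot: [[-0.192, -0.001, 0.981], [-0.981, -0.0, -0.192], [0.0, -1.0, -0.001]]
wrist_force: [-4.9, 0.8, 7.9]
opening: 0.0007
```

```bash
python3 look.py w7; python3 - <<'E'
import pickle
from coll import *
f=pickle.load(open('w7.pkl','rb')); im=f['image']
a=cv2.resize(im[230:330,170:270,::-1],None,fx=4,fy=4,interpolation=cv2.INTER_CUBIC)
s=__import__('cell').vision.grab_frame('side'); pickle.dump(s,open('s7.pkl','wb'))
b=cv2.resize(s['image'][200:250,340:390,::-1],(400,400),interpolation=cv2.INTER_CUBIC)
cv2.imwrite('pics/w7z.png',np.hstack([a,b]))
E
```

```text
t 5.8 tcp [ 0.4699 -0.0986  0.0648] x [-0.192 -0.981  0.   ] yax [-0.001 -0.    -1.   ] F [-4.98  1.62  7.73] op 0.0009
```

View pics/w7z.png

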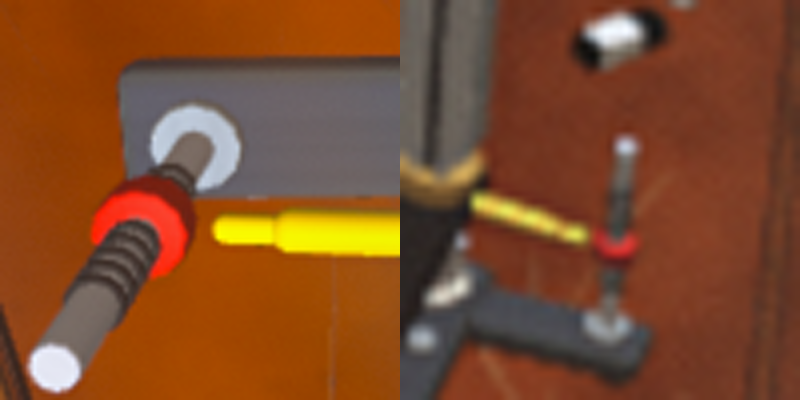

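The pointer is level with the collar in both views, and it was held for more than 1 s. Now I'll release and travel to the blue pad, turning the camera 90°.

Request:
{"op": "arm_command", "data": {
  "targets": [
    [0,0,0,-0.0,0,0,0],
    [0,0,0,0.1,0,0,0],
    [0,0,0,0.15,0,0,0],
    [0,0,0,0.3,0,0,0],
    [0,0,0,0.5,0,0,0],
    [0,0,0,0.5,0,0,0],
    [0,0,0,0.5,0,0,0],
    [0,0,0,0.0,0,0,0],
    [0,0,0,0.0,0,0,0]
  ]
}}

```text
time: 6.98
tcp_pos: [0.4701, -0.0985, 0.145]
tcp_rot: [[-0.192, -0.001, 0.981], [-0.981, 0.0, -0.192], [-0.0, -1.0, -0.001]]
wrist_force: [-0.6, 0.7, -0.2]
opening: 0.0005
```

```bash
python3 look.py w8
```

```text
t 7.025 tcp [ 0.4699 -0.0984  0.1447] x [-0.192 -0.981 -0.   ] yax [-0.002  0.001 -1.   ] F [ 0.26  0.16 -0.62] op 0.0003
```

View pics/w8.png

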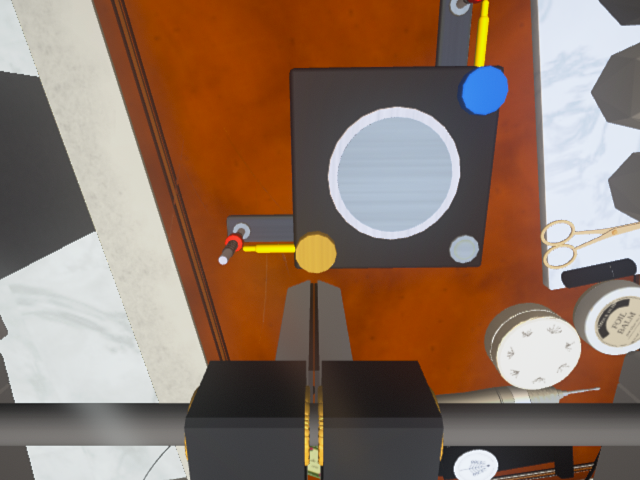

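The plate is back up, with the tip at (245,248) as before pressing. Now over to the blue pad.

Request:
{"op": "arm_command", "data": {
  "targets": [
    [0,0.24,0.165,0,0,0,0.93],
    [0,0.24,0.165,0,0,0,0.93],
    [0,0.24,0.165,0,0,0,0.93],
    [0,0.24,0.165,0,0,0,0.93],
    [0,0.24,0.165,0,0,0,0.93],
    [0,0.24,0.165,0,0,0,0.93],
    [0,0.24,0.165,0,0,0,0.93],
    [0,0.24,0.165,0,0,0,0.93],
    [0,0.24,0.165,0,0,0,0.93],
    [0,0.25,0.165,0,0,0,0.93],
    [0,0.25,0.165,0,0,0,0.93],
    [0,0.25,0.165,0,0,0,0.93]
  ]
}}

```text
time: 8.52
tcp_pos: [0.5865, -0.0191, 0.1442]
tcp_rot: [[0.98, -0.003, 0.201], [-0.201, 0.0, 0.98], [-0.003, -1.0, -0.0]]
wrist_force: [-0.3, 0.4, -0.1]
opening: 0.0006
```

Request:
{"op": "arm_command", "data": {
  "targets": [
    [0,0,0,0,0,0,0],
    [0,0,0,0,0,0,0]
  ]
}}

```text
time: 8.78
tcp_pos: [0.5862, -0.0196, 0.145]
tcp_rot: [[0.978, -0.002, 0.207], [-0.207, 0.0, 0.978], [-0.002, -1.0, -0.0]]
wrist_force: [0.7, 0.4, -0.1]
opening: 0.0003
```

```bash
python3 look.py v1
```

```text
t 8.825 tcp [ 0.5863 -0.0197  0.1453] x [ 0.978 -0.206 -0.001] yax [-0.001  0.    -1.   ] F [ 0.37  0.03 -0.08] op 0.0004
```

View pics/v1.png

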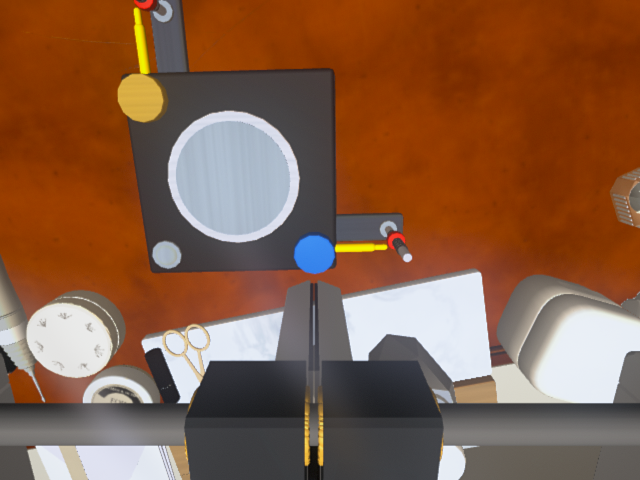

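The view mirrors the first one: blue pad at (315,254), tip at (386,247), collar at (396,240), rod top at (407,258). I'll measure these.

```bash
python3 - <<'E'
import pickle
from coll import *
f=pickle.load(open('v1.pkl','rb')); im=f['image']
cv2.imwrite('pics/v1z.png',cv2.resize(im[205:275,360:430,::-1],None,fx=8,fy=8,interpolation=cv2.INTER_CUBIC))
b=[b for b in blobs(masks(im)['blue'],300)]; print([(x,plane(f,*x[1],.076).round(4)) for x in b])
E
```

```text
[((1331, [313.8, 252.6], [294, 232, 41, 42]), array([ 0.5861, -0.0198,  0.076 ]))]
```

View pics/v1z.png

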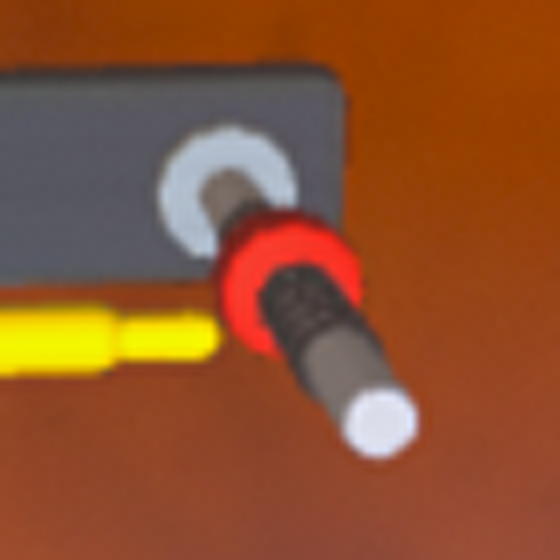

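Request:
{"op": "arm_command", "data": {
  "targets": [
    [0,0,0,-0.4,0,0,0],
    [0,0,0,-0.5,0,0,0],
    [0,0,0,-0.45,0,0,0],
    [0,0,0,-0.25,0,0,0],
    [0,0,0,0,0,0,0],
    [0,0,0,0,0,0,0],
    [0,0,0,0,0,0,0]
  ]
}}

```text
time: 9.7
tcp_pos: [0.5875, -0.0195, 0.0829]
tcp_rot: [[0.979, 0.002, 0.205], [-0.205, -0.0, 0.979], [0.002, -1.0, 0.0]]
wrist_force: [0.5, -0.2, 0.5]
opening: 0.0005
```

```bash
python3 look.py v2; python3 - <<'E'
import pickle
from coll import *
f=pickle.load(open('v2.pkl','rb')); im=f['image']
cv2.imwrite('pics/v2z.png',cv2.resize(im[230:330,310:450,::-1],None,fx=5.7,fy=6,interpolation=cv2.INTER_CUBIC))
E
```

```text
t 9.75 tcp [ 0.5875 -0.0195  0.0829] x [ 0.979 -0.205  0.002] yax [ 0.002 -0.    -1.   ] F [0.19 0.12 0.32] op 0.0003
```

View pics/v2z.png

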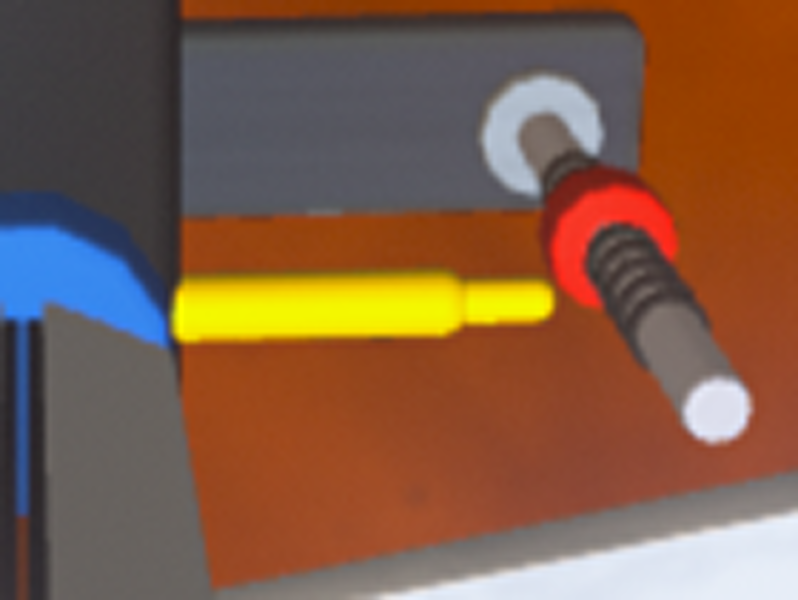

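```bash
cat > bl.py <<'E'
from coll import *
def rep(f,top,tip,box):
    P=plane(f,*top,.086); print('rod',P.round(4))
    d=np.array([-.189,-.982]); t=P[:2]+.009*d
    def hull(z,s):
        p=np.array([proj(f,[P[0]+.0065*np.cos(a),P[1]+.0065*np.sin(a),z+s]) for a in np.linspace(0,6.28,60)]); return np.r_[p.min(0),p.max(0)]
    zs=np.arange(.042,.056,.0005)
    e=[np.linalg.norm(hull(z,.0035)-box) for z in zs]; c=[np.linalg.norm((hull(z,.0035)[:2]+hull(z,.0035)[2:]-np.add(box[:2],box[2:]))/2) for z in zs]
    print('mark z edges',zs[np.argmin(e)].round(4),min(e),'centre',zs[np.argmin(c)].round(4),min(c))
    zt=np.arange(.04,.068,.0005); q=[proj(f,[*t,z]) for z in zt]
    print('tip z: by v',zt[np.argmin([abs(x[1]-tip[1]) for x in q])].round(4),'by u',zt[np.argmin([abs(x[0]-tip[0]) for x in q])].round(4))
E
python3 - <<'E'
import pickle
from bl import *
f=pickle.load(open('v2.pkl','rb'))
rep(f,(435.8,298.3),(407,280),(406.8,261.3,428.9,281.3))
f=pickle.load(open('v1.pkl','rb'))
rep(f,(407.5,257.9),(387.5,247.3),(387.75,232.5,405.25,249.4))
g=pickle.load(open('f0.pkl','rb'))['side']; s=pickle.load(open('s7.pkl','rb'))
cv2.imwrite('pics/sb.png',np.hstack([cv2.resize(x['image'][215:275,260:310,::-1],None,fx=8,fy=8,interpolation=cv2.INTER_CUBIC) for x in(g,s)]))
E
```

```text
rod [0.5981 0.0378 0.086 ]
mark z edges 0.0475 1.3241526424398673 centre 0.048 0.24813560335530732
tip z: by v 0.063 by u 0.0645
rod [0.5984 0.0379 0.086 ]
mark z edges 0.0465 0.7431151110519767 centre 0.047 0.337595093180535
tip z: by v 0.064 by u 0.066
```

View pics/sb.png

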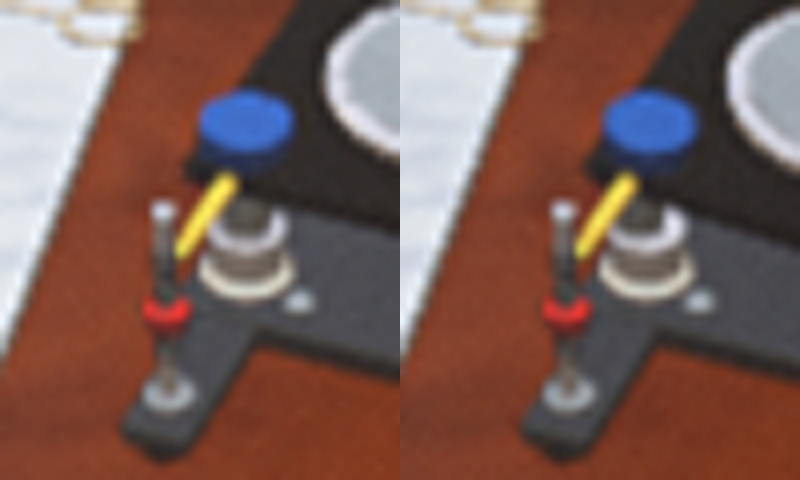

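The blue mark is at about 47 mm, close to the brass one, so the final TCP height should be near 65 mm. I'll press in stages.

Request:
{"op": "arm_command", "data": {
  "targets": [
    [0,0,0,-0.1,0,0,0],
    [0,0,0,-0.05,0,0,0],
    [0,0,0,-0.05,0,0,0],
    [0,0,0,-0.05,0,0,0],
    [0,0,0,-0.05,0,0,0],
    [0,0,0,-0.05,0,0,0],
    [0,0,0,0,0,0,0],
    [0,0,0,0,0,0,0]
  ]
}}

```text
time: 10.75
tcp_pos: [0.5875, -0.0189, 0.0691]
tcp_rot: [[0.979, 0.002, 0.204], [-0.204, 0.001, 0.979], [0.002, -1.0, 0.001]]
wrist_force: [-0.9, 2.5, 6.2]
opening: 0.0004
```

```bash
python3 look.py v3; python3 - <<'E'
import pickle
from coll import *
f=pickle.load(open('v3.pkl','rb')); im=f['image']
a=cv2.resize(im[230:330,350:450,::-1],None,fx=4,fy=4,interpolation=cv2.INTER_CUBIC)
s=__import__('cell').vision.grab_frame('side')
b=cv2.resize(s['image'][220:270,260:310,::-1],(400,400),interpolation=cv2.INTER_CUBIC)
cv2.imwrite('pics/v3z.png',np.hstack([a,b]))
E
```

```text
t 10.8 tcp [ 0.5875 -0.0189  0.0691] x [ 0.979 -0.204  0.002] yax [ 0.002  0.001 -1.   ] F [-0.78  1.63  6.32] op 0.0005
```

View pics/v3z.png

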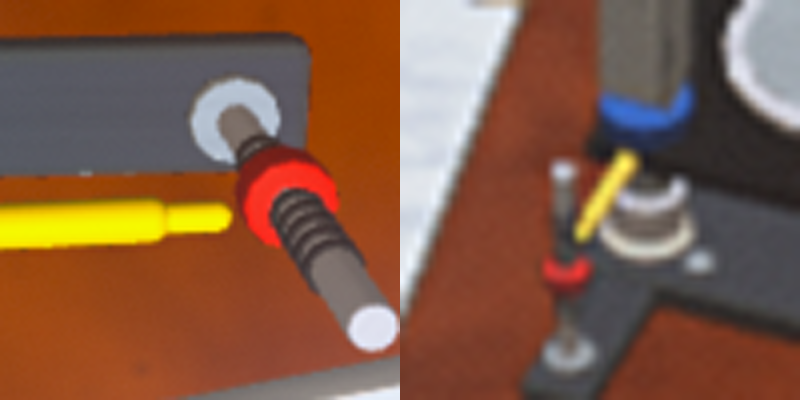

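Request:
{"op": "arm_command", "data": {
  "targets": [
    [0,0,0,-0.04,0,0,0],
    [0,0,0,-0.04,0,0,0],
    [0,0,0,-0.01,0,0,0],
    [0,0,0,0,0,0,0]
  ]
}}

```text
time: 11.35
tcp_pos: [0.5876, -0.0187, 0.0659]
tcp_rot: [[0.979, 0.002, 0.204], [-0.204, 0.001, 0.979], [0.002, -1.0, 0.002]]
wrist_force: [-1.9, 1.8, 6.7]
opening: 0.0004
```

```bash
python3 look.py v4; python3 - <<'E'
import pickle
from coll import *
f=pickle.load(open('v4.pkl','rb')); im=f['image']
a=cv2.resize(im[250:350,360:460,::-1],None,fx=4,fy=4,interpolation=cv2.INTER_CUBIC)
s=__import__('cell').vision.grab_frame('side')
b=cv2.resize(s['image'][220:270,260:310,::-1],(400,400),interpolation=cv2.INTER_CUBIC)
cv2.imwrite('pics/v4z.png',np.hstack([a,b]))
E
```

```text
t 11.4 tcp [ 0.5877 -0.0188  0.0659] x [ 0.979 -0.204  0.002] yax [ 0.002  0.001 -1.   ] F [-0.51  2.08  7.69] op 0.0003
```

View pics/v4z.png

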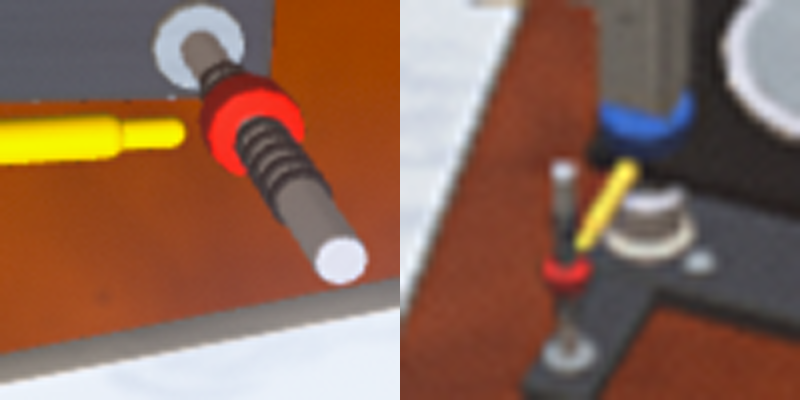

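```bash
python3 - <<'E'
import pickle
from bl import *
f=pickle.load(open('v4.pkl','rb'))
rep(f,(360+341/4,250+260/4),(360+185/4,250+133/4),(360+209/4,250+87/4,360+304/4,250+176/4))
fs=pickle.load(open('f0.pkl','rb'))['side']
t=np.array([.5981,.0378])+.009*np.array([-.189,-.982])
for z in(.062,.052,.050,.048,.047): print(z,'side tip zoom',((proj(fs,[*t,z])-[260,220])*8).round(1),'coll',((proj(fs,[.5981,.0378,z])-[260,220])*8).round(1))
E
```

```text
rod [0.5979 0.0378 0.086 ]
mark z edges 0.0475 1.0212977599116204 centre 0.0475 0.26885171886557335
tip z: by v 0.0505 by u 0.0495
0.062 side tip zoom [174.7 208.6] coll [161.8 227.3]
0.052 side tip zoom [175.4 235.5] coll [162.6 254.2]
0.05 side tip zoom [175.6 240.9] coll [162.8 259.6]
0.048 side tip zoom [175.7 246.2] coll [162.9 264.9]
0.047 side tip zoom [175.8 248.9] coll [163.  267.6]
```

The tip is about 2 mm above the mark. I'll press 1.4 mm more and hold.

Request:
{"op": "arm_command", "data": {
  "targets": [
    [0,0,0,-0.035,0,0,0],
    [0,0,0,0,0,0,0],
    [0,0,0,0,0,0,0],
    [0,0,0,0,0,0,0],
    [0,0,0,0,0,0,0],
    [0,0,0,0,0,0,0],
    [0,0,0,0,0,0,0],
    [0,0,0,0,0,0,0],
    [0,0,0,0,0,0,0]
  ]
}}

```text
time: 12.58
tcp_pos: [0.5877, -0.0187, 0.0647]
tcp_rot: [[0.979, 0.003, 0.204], [-0.204, 0.001, 0.979], [0.002, -1.0, 0.002]]
wrist_force: [-1.4, 2.1, 8.2]
opening: 0.0005
```

```bash
python3 look.py v5; python3 - <<'E'
import pickle
from coll import *
f=pickle.load(open('v5.pkl','rb')); im=f['image']
a=cv2.resize(im[250:350,360:460,::-1],None,fx=4,fy=4,interpolation=cv2.INTER_CUBIC)
s=__import__('cell').vision.grab_frame('side')
b=cv2.resize(s['image'][220:270,260:310,::-1],(400,400),interpolation=cv2.INTER_CUBIC)
cv2.imwrite('pics/v5z.png',np.hstack([a,b]))
E
```

```text
t 12.625 tcp [ 0.5877 -0.0187  0.0647] x [ 0.979 -0.204  0.002] yax [ 0.003  0.001 -1.   ] F [-1.3   0.74  6.91] op 0.0005
```

View pics/v5z.png

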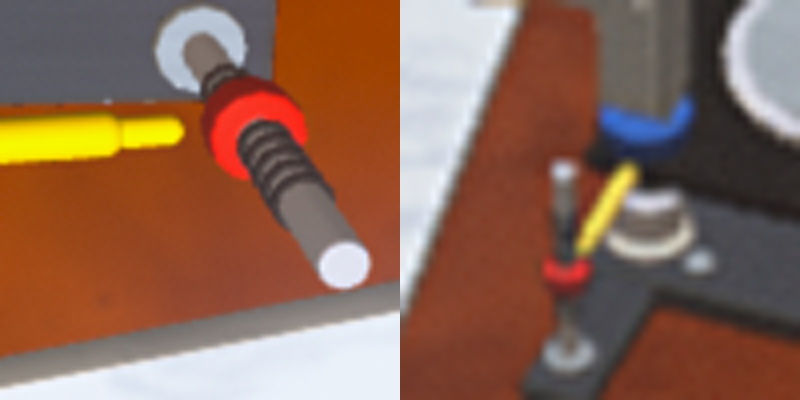

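The blue tip reads about 48 mm against a mark at about 47.4 mm, held for 1.2 s or more. Now I'll release and back off upward.

Request:
{"op": "arm_command", "data": {
  "targets": [
    [0,0,0,0,0,0,0],
    [0,0,0,0.1,0,0,0],
    [0,0,0,0.15,0,0,0],
    [0,0,0,0.3,0,0,0],
    [0,0,0,0.5,0,0,0],
    [0,0,0,0.6,0,0,0],
    [0,0,0,0.6,0,0,0],
    [0,0,0,0.5,0,0,0],
    [0,0,0,0.0,0,0,0],
    [0,0,0,0.0,0,0,0],
    [0,0,0,0,0,0,0],
    [0,0,0,0,0,0,0]
  ]
}}

```text
time: 14.18
tcp_pos: [0.5864, -0.0194, 0.1718]
tcp_rot: [[0.979, -0.002, 0.205], [-0.205, 0.0, 0.979], [-0.002, -1.0, -0.0]]
wrist_force: [0.7, -0.4, -0.8]
opening: 0.0005
```

```bash
python3 look.py v6; python3 - <<'E'
import pickle
from cell import vision
from coll import *
s=vision.grab_frame('side'); g=pickle.load(open('f0.pkl','rb'))['side']
cv2.imwrite('pics/send.png',np.vstack([cv2.resize(x['image'][195:270,260:390,::-1],None,fx=4,fy=4,interpolation=cv2.INTER_CUBIC) for x in(g,s)]))
for x in(g,s):
    M=masks(x['image'][190:290,260:390]); print([(k,blobs(M[k],8)) for k in('red','yel','blue')])
for n,b in dict(tin=(180,195,352,380),bean=(335,400,300,340),ink=(310,350,230,265),box=(180,210,275,305)).items():
    d=cv2.absdiff(s['image'],g['image'])[b[0]:b[1],b[2]:b[3]]; print(n,d.max(),d.mean().round(2))
E
```

```text
t 14.225 tcp [ 0.5865 -0.0194  0.1721] x [ 0.979 -0.205 -0.001] yax [-0.001  0.    -1.   ] F [ 0.36 -0.69  0.57] op 0.0007
[('red', [(13, [106.7, 40.1], [104, 39, 6, 3]), (13, [20.0, 63.8], [18, 62, 6, 4])]), ('yel', [(23, [95.7, 32.3], [90, 31, 12, 4]), (25, [25.1, 51.2], [22, 47, 7, 10])]), ('blue', [(72, [30.6, 39.9], [25, 36, 12, 8])])]
[('red', [(13, [106.7, 40.1], [104, 39, 6, 3]), (14, [19.9, 63.9], [18, 62, 6, 5])]), ('yel', [(23, [95.7, 32.3], [90, 31, 12, 4]), (25, [25.1, 51.2], [22, 47, 7, 10])]), ('blue', [(74, [30.6, 39.9], [25, 36, 12, 8])])]
tin 15 7.12
bean 14 4.57
ink 16 6.79
box 164 28.95
```

View pics/send.png

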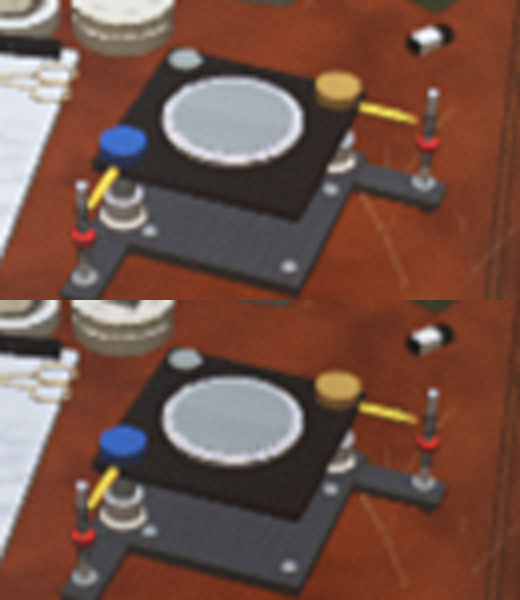

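View pics/v6.png

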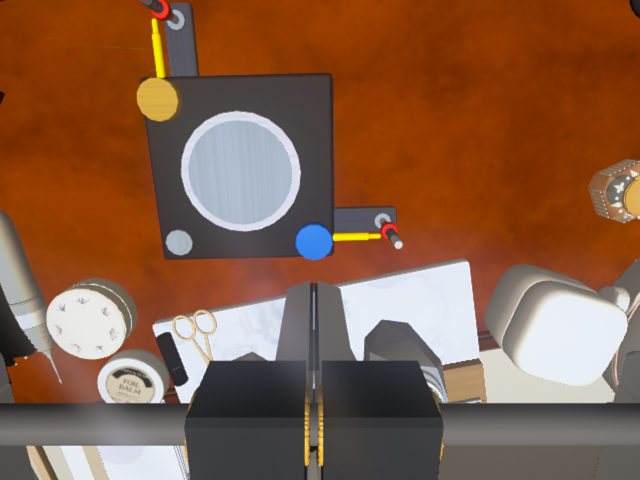

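The pointers, collars and pads are back at their starting pixel positions. The large difference in the round box's patch is probably the gripper covering it in the side view, since the uncovered part looks the same as at the start. Handing in.

```bash
python3 -c "
from cell import robot
print(robot.close_job()); print(robot.observe()['time'])"
```

```text
the job is handed in; nothing more can be done
None
the job is handed in; nothing more can be done
```

I pressed the brass pad, then the blue pad, with closed fingertips, holding each for a little over 1 s and then releasing it. The job went in at about 14 s of the 51 s allowed, with the gripper clear of everything. No verdict was reported.

**Brass:** the mark was at about 47–48 mm and I held the pointer at about 47–48 mm, pressing with about 8 N.

**Blue:** the mark was at about 47.4 mm and I held the pointer at about 48 mm, pressing with about 7–8 N.

**After release:** in the side view, both pointers and both red collars were within 0.1 pixel of where they started. The tin, the bean weight and the inkwell showed no change there.

**Checks that disagreed or were incomplete:**
- **Pointer height:** the tool height alone put both held pointers at about 45 mm, roughly 2–3 mm lower than the camera and force estimates. Either reading is within the ±3.5 mm allowed.
- **Round box:** the image-difference check on it failed. I put this down to the gripper hanging in front of it, because the visible part looked unmoved.
- **Eraser:** I checked it only by eye in the side view, and it looked unmoved.

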